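# Hold the dispenser tap on its seal for the nut

## Task

The drinks container lies on its back with its tap hole and rubber seal facing up. Pick up the loose tap, lower its stem into the hole with the spout pointing straight at the container's bottom end, and press it down upright and square on the seal with a steady push of about 12 newtons, never ramming it, so that a colleague reaching in through the mouth can run the nut on from inside. Finish while still gripping the tap and pressing like this - do not let go - and leave the ring nut, tin and mug alone.

Things in the scene. Friction and masses are not known exactly. Their poses are not given: they have to be found in the camera images.
- container: White plastic drinks container, lying on its back on the table and steadied so that it does not shift: 300 mm long (its x axis), 240 mm wide (y), 160 mm tall as it lies. Origin on the table straight below the centre of the tap hole. Its bottom end (closed, with two foot pads) is 55 mm from the hole along its -x axis; its open mouth is 245 mm away along +x. The upper wall is 6 mm thick.
- hole (a point): Centre of the tap hole, in the outer surface of the upper wall, 160 mm above the table; axes as the container's, z up. The hole is 28 mm in diameter. Around it lies the rubber seal, 48 mm outside and 30 mm inside diameter, its top 9 mm above this point when not squashed.
- seal (a joint): Squash of the thick soft rubber seal in m: 0 untouched, at most 0.006, growing as it is pressed down. It springs back with 3.5 N per mm, so 12 N squashes it 3.4 mm.
- tap: The loose black plastic tap, 160 g (give or take a fifth), standing upright on the end of its stem. Origin at the middle of the stem's lower end, z up along stem and barrel, the spout along its -x axis, the lever along +x. Overall 95 mm high.
- tap_mid (a point): Middle of the tap's barrel, 63 mm above the stem's lower end; axes as the tap's. The barrel is 24 mm square (x and y) and runs from 36 to 90 mm above the stem's lower end; its two faces across y are free to grip from above. The spout (15 to 18 mm thick, 64 mm up) reaches 48 mm to -x; the lever reaches 29 mm to +x and 95 mm up.
- tap_flange (a point): Centre of the underside of the tap's round flange (45 mm diameter, 6 mm thick), 30 mm above the stem's lower end, 33 mm below tap_mid. Below it the stem tapers from 25 mm diameter to 22 mm near its lower end. When pressed at 12 N it is 5.6 mm above hole.
- tap_spout (a point): Outer end of the spout, 48 mm from the tap's axis along its -x.
- backnut: Bystander: black plastic ring nut, 48 mm diameter (58 mm over its lugs), 11 mm high, kept for the colleague; origin under its centre.
- tin: Bystander: food tin, 74 mm diameter, 108 mm high; origin under its centre.
- mug: Bystander: white mug, 82 mm diameter, 93 mm high; origin under its centre.
Things that resemble listed ones, but are neither listed nor needed, are in the scene too. Several things look just like the tap: the one meant starts farthest from the robot's base.

How it is judged:
By the outcome, as a careful person would: the job done as asked, in the order asked, and still so for the second after the job is handed in, while the arm keeps its last pose, push and grip.
It also fails if it takes over 48 s, if anything falls off the work surface, if the arm or the gripper's body presses on something with over 40 N, if the wrist force passes 120 N, or if a joint passes its speed limit or range.

## Robot

A 6-joint arm with a two-finger parallel gripper is mounted at the origin on the work surface. World frame = base frame: x ahead of the robot, y to its left, z up, the work surface at z = 0. Lengths are in m, angles in rad, forces in N, time in s.
With the tool pointing down it reaches from about 0.25 to 0.725 m from the base axis. Payload 9.7 kg.
Tool frame: the origin (TCP) lies midway between the tips of the shut fingers; the grasp point (between the pads) lies 19 mm behind it (tcp_to_grasp is the distance from the TCP to the grasp point, in m); y points along the fingers, x is the direction in which the jaws open and shut, and the axes are right-handed (so a half turn about y gives the same grasp; the last joint's range is limited). The gripper opens to 85 mm and grips with 20 to 120 N. Pads are 22 mm wide; open, the fingers measure 114 mm over their backs; the gripper's body (76 mm by 85 mm) begins 54 mm behind the grasp point. The pads swing forward as they close: fully open they stand 13 mm farther back than shut.
Start: joints at [-1.222, 0.087, 0.176, 1.66, 0, 1.571], TCP at [0.188, -0.517, 0.231] pointing down, gripper open.
Joint ranges: [-3.13, 3.13], [-0.85, 1.81], [-1.15, 1.24], [-2.2, 2.28], [-1.44, 1.52], [-3.14, 3.14]. Speed limits (rad/s): [2.22, 2.22, 2.57, 3.14, 3.14, 3.14].

## Interface

Orientations are given as [roll, pitch, yaw] about the fixed x, y, z axes, in that order (R = Rz(yaw) Ry(pitch) Rx(roll)).
In Python, from rig import * gives the robot as it stands.
- The arm moves only by the tool play_rows, never from a script. Its argument "deltas" is a list of rows, each a list of 4 numbers: the shift along the world's x, y, z in m, then the turn about the world's z in degrees. A call has 1 to 20 rows; each row shifts and turns the pose as measured when the row begins; what a row does not reach is not made up. A row lasts 1/10 s, in which the tool goes at most 50 mm and 8.59 degrees, less where a joint would pass 70% of its speed; a pose out of reach is approached as far as the arm can. A call is refused whole if a number of a shift passes 0.05 or a number of a turn 8.59, either way. A call with a gripper value outside its range is refused whole. "claw" is the finger opening in m, from 0 to 0.0854, set as the call begins (left out, the last holds). The fingers move at their own pace and stop on an object; "squeeze" is the grip in N (left out, the last holds). Time passes only in rows, so rows that do not move let the fingers close. It gives the time, the measured TCP pose, the force and the opening at its end, in the units of the state.
- state(): the state, without advancing time (a new reading comes with each control period).
- snapshot(name): name is "side" or "top" or "wrist"; returns (picture, depth): 384x512x3 uint8, red, green, blue; 384x512 float32, m along the optical axis (not along the pixel's ray), 0 where there is no reading.
- calibration(name): a dict with "K" (3x3 intrinsics, pixels), "R" (3x3) and "t" (3): a world point X has camera coordinates R X + t; the wrist camera has in their place "mount" (4x4, takes a point from camera to tool coordinates, whose origin is the TCP and whose axes are the tool frame's). Camera axes: x right, y down, z forward; pixel columns grow to the right and rows downward; lengths in m; the calibration is good to about 2 mm. A picture is of the moment at which its call begins: read the wrist's pose just before it. calibration takes no time and is no camera call.
- finish_job(): hands the job in, once; it reports no verdict.
The state is a dict: "time_s": time; "q": joint angles; "joint_velocities": joint speeds; "effort": joint torques, N m; "tool_pos": TCP position; "orientation": TCP orientation; "force": force on the tool from outside, world axes, zero at the start; "moment": the same for the moment, N m; "grip_width": finger opening in m.
Only numpy, scipy, OpenCV 4.12 (cv2) and the standard library are available. Lean on these libraries where they do the work, as an engineer would, in place of code of your own. Each camera call takes 0.05 s, during which the arm holds its last target.

## Working session

There is one attempt and no reset: what is moved stays moved. The work goes in short steps, Python scripts to look and compute and a tool call to move; the robot and the scene stay as the last step left them, time stands still between calls to the robot, and variables do not carry over. Pictures are saved under pics/ and viewed, and the job is handed in when it is done.

Besides the shell and the picture viewer there is one more tool, called after "Request:" in YAML: its name, and indented under it one key for each argument. play_rows: Moves the arm, as the interface text tells. Its arguments: {"type":"object","properties":{"deltas":{"type":"array"},"claw":{"type":"number"},"squeeze":{"type":"number"}},"required":["deltas"]}

```bash
mkdir -p pics; ls; cat > h.py <<'E'
from rig import *
import numpy as np, cv2
def grab(n,tag):
    p,d=snapshot(n); cv2.imwrite(f"pics/{tag}.png",p[:,:,::-1]); np.savez(f"pics/{tag}.npz",p=p,d=d); return p,d
E
python3 - <<'E'
from h import *
for n in("side","top"):
    grab(n,n+"0"); print(calibration(n))
print(calibration("wrist")); print(state())
E
```

```text
pics
{'K': array([[469.76521069,   0.        , 259.15240531],
       [  0.        , 469.76521069, 189.88530138],
       [  0.        ,   0.        ,   1.        ]]), 'R': array([[-0.82440442, -0.56598879,  0.00374697],
       [-0.29288109,  0.42091934, -0.85851475],
       [ 0.48433256, -0.70886077, -0.51277518]]), 't': array([0.32684421, 0.21608144, 1.28132613])}
{'K': array([[368.95421005,   0.        , 259.9606807 ],
       [  0.        , 368.95421005, 192.26678197],
       [  0.        ,   0.        ,   1.        ]]), 'R': array([[-2.43028821e-02, -9.99704626e-01,  1.75552071e-04],
       [-9.86512332e-01,  2.39537420e-02, -1.61924788e-01],
       [ 1.61872754e-01, -4.10842331e-03, -9.86803087e-01]]), 't': array([0.00990009, 0.41780157, 1.08121216])}
{'K': array([[286.80765159,   0.        , 251.41827307],
       [  0.        , 286.80765159, 187.90590304],
       [  0.        ,   0.        ,   1.        ]]), 'mount': array([[ 9.99999907e-01,  2.38287260e-04,  3.59814089e-04,
         7.85575983e-04],
       [-2.72995320e-04, -2.96462269e-01,  9.55044527e-01,
        -1.41931044e-
[... 163 characters left out ...]
00000e+00]])}
{'time_s': 0.1, 'q': array([-1.22198647e+00,  8.74162599e-02,  1.75235590e-01,  1.65982239e+00,
        1.88983367e-05,  1.57077660e+00]), 'joint_velocities': array([-7.09044900e-05, -1.19299745e-03,  1.37421522e-03, -8.86467612e-04,
       -2.94981089e-04, -1.44829025e-03]), 'effort': array([-1.58360699e-04, -5.21562088e+01,  4.65654194e+01,  1.59840711e-02,
       -1.62983406e-05, -1.81317387e-05]), 'tool_pos': array([ 0.18791318, -0.51668298,  0.23065923]), 'orientation': array([-1.57077740e+00,  1.20673042e-03, -1.22196674e+00]), 'force': array([0.83784505, 1.00955514, 0.38855645]), 'moment': array([-0.03484654,  0.04057996, -0.00910753]), 'grip_width': 0.08533242917425439}
```

View pics/top0.png

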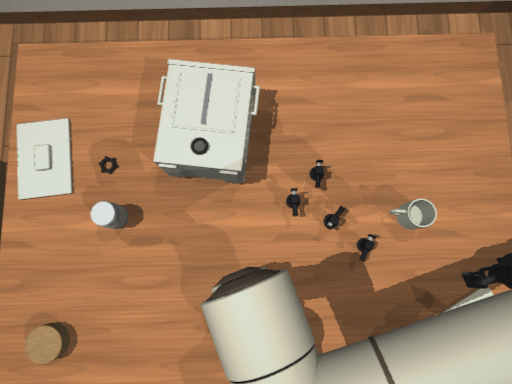

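View pics/side0.png

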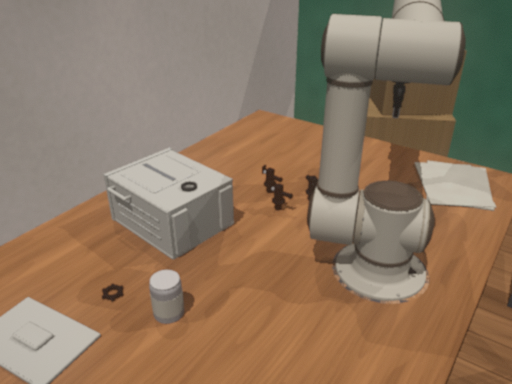

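The top picture shows the container, with the hole at about (200,146) and its bottom end toward the robot. There are four tap look-alikes, at (318,173), (294,202), (335,220) and (367,245). The nut is at (109,165), the tin at (109,215) and the mug at (415,213). Next I'll measure them.

```bash
cat >> h.py <<'E'
def ray(n,u,v,z):
    c=calibration(n); K,R,t=c["K"],c["R"],c["t"]
    C=-R.T@t; d=R.T@np.linalg.solve(K,[u,v,1.]); s=(z-C[2])/d[2]; return C+s*d
def proj(n,X):
    c=calibration(n); x=c["K"]@(c["R"]@np.asarray(X,float)+c["t"]); return x[:2]/x[2]
def world(n,d,u,v):
    c=calibration(n); x=np.linalg.solve(c["K"],[u,v,1.])*d[int(v),int(u)]; return c["R"].T@(x-c["t"])
def cloud(n,d):
    c=calibration(n); v,u=np.mgrid[:d.shape[0],:d.shape[1]]
    x=np.stack([u,v,np.ones_like(u)],-1)@np.linalg.inv(c["K"]).T*d[...,None]
    return (x-c["t"])@c["R"]
E
python3 - <<'E'
from h import *
f=np.load("pics/top0.npz");p,d=f["p"],f["d"]
W=cloud("top",d)
g=p.max(-1)
m=((g<60)).astype(np.uint8); 
n,l,s,c=cv2.connectedComponentsWithStats(m)
for i in range(1,n):
    if s[i,4]>40:
        w=W[l==i]; w=w[w[:,2]>0.03] if (w[:,2]>0.03).any() else w
        print(s[i],c[i].round(1),"med",np.median(w,0).round(3),"zmax",np.percentile(w[:,2],98).round(3),"r",np.hypot(*np.median(w,0)[:2]).round(3))
cv2.imwrite("pics/crop0.png",np.hstack([cv2.resize(p[140:270,270:400,::-1],(520,520),interpolation=cv2.INTER_NEAREST)]))
cv2.imwrite("pics/crop1.png",cv2.resize(p[50:200,140:280,::-1],(560,600),interpolation=cv2.INTER_NEAREST))
E
```

```text
[479   1  33  11 246] [499.2   6.7] med [ 1.538 -1.342 -0.701] zmax -0.651 r 2.042
[192 138  16  16 106] [199.6 145.4] med [0.529 0.16  0.168] zmax 0.171 r 0.553
[100 157  18  17 140] [108.1 164.8] med [0.237 0.004 1.135] zmax 1.135 r 0.237
[  0 162   5  67 212] [  1.6 189.8] med [ 0.598  1.316 -0.722] zmax -0.697 r 1.446
[310 166  14  21 192] [317.1 174.2] med [ 0.463 -0.168  0.072] zmax 0.093 r 0.493
[287 195  13  20 179] [293.4 202.5] med [ 0.381 -0.097  0.072] zmax 0.093 r 0.393
[324 206  21  23 201] [333.2 218.1] med [ 0.33  -0.208  0.073] zmax 0.096 r 0.39
[357 238  17  23 219] [364.4 247.1] med [ 0.249 -0.293  0.071] zmax 0.093 r 0.384
[462 253  50  35 986] [491.2 274. ] med [ 0.18  -0.48   0.347] zmax 0.403 r 0.513
[212 267  68  29 324] [251.  274.6] med [0.206 0.017 0.6  ] zmax 0.618 r 0.207
[368 336  10  12  48] [372.5 341. ] med [ 0.117 -0.145  0.611] zmax 0.624 r 0.186
[233 346  81  37 113] [275.5 369.5] med [ 0.09  -0.012  0.636] zmax 0.644 r 0.091
```

View pics/crop0.png

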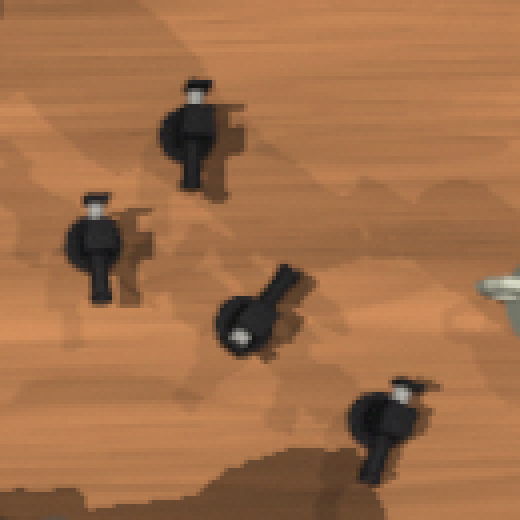

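View pics/crop1.png

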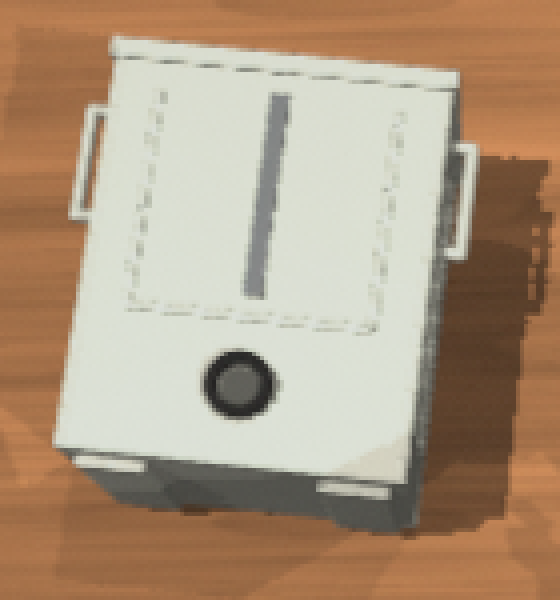

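Candidates for the tap, with distance from the base: (318,173) at 0.49 m, (294,202) at 0.39 m, (335,220) at 0.39 m and (367,245) at 0.38 m. The first is farthest, and its height of 93–95 mm fits. In the crop its spout points toward the robot and its silver lever points away, with yaw about −5°. The container's yaw is about −8°. I'll start with a small travel and turn, to learn the sign of joint 6.

Request:
play_rows:
  deltas:
    - [0.02,0.03,0.01,-5]
    - [0.03,0.04,0.01,-5]
    - [0.03,0.04,0.01,-5]
  claw: 0.0854

```text
time_s: 0.4
tool_pos: [0.266, -0.4068, 0.2569]
orientation: [-1.573, 0.007, -1.499]
force: [0.5, 0.7, 0.1]
grip_width: 0.0854
```

```bash
python3 - <<'E'
from h import *
s=state();print(s["q"],s["tool_pos"],s["orientation"],s["time_s"])
f=np.load("pics/top0.npz");p,d=f["p"],f["d"]
W=cloud("top",d)
m=((abs(W[...,2]-.16)<.006)&(W[...,0]>.4)&(W[...,0]<.85)&(W[...,1]>0)&(W[...,1]<.35)).astype(np.uint8)
m=cv2.morphologyEx(m,cv2.MORPH_OPEN,np.ones((5,5),np.uint8))
pts=W[m>0][:,:2].astype(np.float32); print(np.median(W[m>0][:,2]),cv2.minAreaRect(pts))
i=(np.linalg.norm(W[...,:2]-[.529,.16],axis=-1)<.03)
dk=i&(p.max(-1)<60)
v,u=np.nonzero(dk); (c,r,a)=cv2.fitEllipse(cv2.convexHull(np.c_[u,v].astype(np.float32)));print(c,r,ray("top",*c,.169))
# tap: barrel top
w=W[166:187,310:324].reshape(-1,3)
for lo,hi in((.085,.091),(.091,.1),(.055,.08),(.025,.045)):
    k=w[(w[:,2]>lo)&(w[:,2]<hi)]; print(lo,len(k),k.mean(0).round(3),k.min(0).round(3),k.max(0).round(3))
E
```

```text
[-9.92606226e-01 -4.70357184e-02  8.97848443e-02  1.71515222e+00
  1.41240066e-03  2.07720245e+00] [ 0.26596268 -0.40681616  0.25687174] [-1.57321618  0.00727464 -1.49902647] 0.4
0.15968865127903398 ((0.6225565075874329, 0.15114234387874603), (0.24283580482006073, 0.30132558941841125), 82.31449127197266)
(199.44735717773438, 145.5294952392578) (15.64518928527832, 15.85426139831543) [0.52799498 0.16103542 0.169     ]
0.085 48 [ 0.472 -0.171  0.088] [ 0.459 -0.182  0.086] [ 0.483 -0.161  0.091]
0.091 16 [ 0.47  -0.172  0.092] [ 0.46  -0.181  0.091] [ 0.478 -0.164  0.093]
0.055 82 [ 0.447 -0.167  0.07 ] [ 0.426 -0.181  0.055] [ 0.48  -0.159  0.079]
0.025 54 [ 0.468 -0.166  0.036] [ 0.451 -0.194  0.03 ] [ 0.492 -0.154  0.042]
```

Joint 6 = 90° − (yaw − azimuth), so gripping at yaw ≈ +84° keeps it in range at both places. I'll turn that way while travelling above the tap.

Request:
play_rows:
  deltas:
    - [0.01,0.012,0,8.5]
    - [0.01,0.012,0,8.5]
    - [0.01,0.012,0,8.5]
    - [0.01,0.012,0,8.5]
    - [0.01,0.012,0,8.5]
    - [0.01,0.012,0,8.5]
    - [0.01,0.012,0,8.5]
    - [0.01,0.012,0,8.5]
    - [0.01,0.012,0,8.5]
    - [0.01,0.012,0,8.5]
    - [0.01,0.012,0,8.5]
    - [0.01,0.012,0,8.5]
    - [0.01,0.012,0,8.5]
    - [0.01,0.012,0,8.5]
    - [0.01,0.012,0,8.5]
    - [0.01,0.012,0,8.5]
    - [0.01,0.012,0,8.5]
    - [0.01,0.012,0,8.5]
    - [0.01,0.012,0,8.5]
    - [0.01,0.012,0,8.5]

```text
time_s: 2.4
tool_pos: [0.4739, -0.1513, 0.2528]
orientation: [-1.565, 0.012, 1.494]
force: [0.1, -0.8, -0.1]
grip_width: 0.0853
```

```bash
cat >> h.py <<'E'
from scipy.spatial.transform import Rotation as Ro
def wcal(s):
    M=calibration("wrist")["mount"]; T=np.eye(4); T[:3,:3]=Ro.from_euler("xyz",s["orientation"]).as_matrix(); T[:3,3]=s["tool_pos"]; return T@M
def wcloud(s,d):
    K=calibration("wrist")["K"]; v,u=np.mgrid[:d.shape[0],:d.shape[1]]
    x=np.stack([u,v,np.ones_like(u)],-1)@np.linalg.inv(K).T*d[...,None]; T=wcal(s); return x@T[:3,:3].T+T[:3,3]
def wray(s,u,v,z):
    K=calibration("wrist")["K"]; T=wcal(s); d=T[:3,:3]@np.linalg.solve(K,[u,v,1.]); return T[:3,3]+d*(z-T[2,3])/d[2]
E
python3 - <<'E'
from h import *
s=state();print(s["q"],s["tool_pos"],s["orientation"],s["time_s"],s["force"])
grab("wrist","w1")
import pickle; pickle.dump(s,open("pics/w1.s","wb"))
E
```

```text
[-0.30188519 -0.02667974  0.10153673  1.70186925 -0.01249052 -0.22530831] [ 0.47393632 -0.15131352  0.25281475] [-1.56522129  0.01153657  1.49426945] 2.4 [ 0.08801906 -0.83757158 -0.14464801]
```

View pics/w1.png

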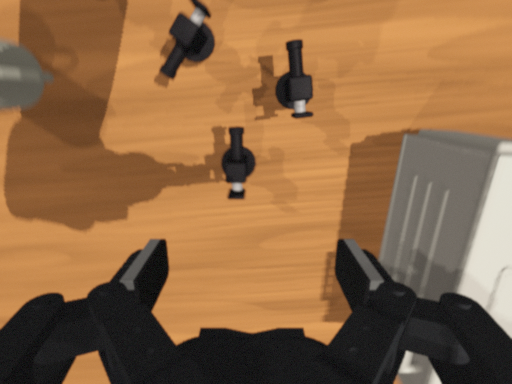

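```bash
python3 - <<'E'
from h import *; import pickle
s=pickle.load(open("pics/w1.s","rb")); f=np.load("pics/w1.npz");p,d=f["p"],f["d"]
W=wcloud(s,d)
print("table",np.median(W[200:230,180:320,2]))
m=(p.max(-1)<70).astype(np.uint8); m[230:]=0
n,l,st,c=cv2.connectedComponentsWithStats(m)
for i in range(1,n):
    if st[i,4]<200 or st[i,4]>4000: continue
    w=W[l==i]; print(st[i],c[i].round(1),np.median(w,0).round(3))
    for lo,hi in((.084,.0915),(.055,.08),(.028,.042)):
        k=w[(w[:,2]>lo)&(w[:,2]<hi)]
        if len(k)>5: print("  ",lo,len(k),k.mean(0).round(4),k.min(0).round(3),k.max(0).round(3))
    k=w[(w[:,2]>.05)&(w[:,2]<.1)]
    print("  rect",cv2.minAreaRect(k[:,:2].astype(np.float32)))
    k=w[(w[:,2]>.08)&(w[:,2]<.0915)]
    if len(k)>5: print("  top",cv2.minAreaRect(k[:,:2].astype(np.float32)))
E
```

```text
table -0.0009039637177088444
[ 161   15   53   63 1696] [187.7  43.9] [ 0.337 -0.209  0.07 ]
   0.084 549 [ 0.3285 -0.2079  0.0888] [ 0.315 -0.222  0.084] [ 0.342 -0.193  0.091]
   0.055 644 [ 0.346  -0.2194  0.0691] [ 0.324 -0.241  0.055] [ 0.367 -0.193  0.08 ]
   0.028 389 [ 0.3357 -0.2012  0.0354] [ 0.312 -0.23   0.031] [ 0.348 -0.188  0.042]
  rect ((0.341169148683548, -0.2184041142463684), (0.022348234429955482, 0.05959263816475868), 51.797611236572266)
  top ((0.32718053460121155, -0.20760434865951538), (0.022145768627524376, 0.022971991449594498), 50.24425506591797)
[ 276   41   36   67 1370] [293.6  78.9] [ 0.384 -0.103  0.071]
   0.084 538 [ 0.389  -0.0994  0.0889] [ 0.377 -0.111  0.085] [ 0.401 -0.088  0.091]
   0.055 495 [ 0.3623 -0.1017  0.0695] [ 0.343 -0.111  0.055] [ 0.4   -0.092  0.079]
   0.028 295 [ 0.3911 -0.1108  0.0352] [ 0.369 -0.12   0.033] [ 0.409 -0.082  0.041]
  rect ((0.3718647062778473, -0.09955796599388123), (0.05801771581172943, 0.022406114265322685), 1.2358237504959106)
  top ((0.3890136182308197, -0.09916271269321442), (0.02379961684346199, 0.022328875958919525), 1.647099494934082)
[ 222  128   33   54 1119] [237.1 158.5] [ 0.462 -0.169  0.071]
   0.084 429 [ 0.47   -0.1724  0.0888] [ 0.459 -0.184  0.084] [ 0.483 -0.161  0.091]
   0.055 429 [ 0.4456 -0.1697  0.0695] [ 0.425 -0.183  0.057] [ 0.48  -0.161  0.08 ]
   0.028 225 [ 0.4691 -0.1662  0.0352] [ 0.454 -0.193  0.033] [ 0.489 -0.152  0.042]
  rect ((0.4538455605506897, -0.17142713069915771), (0.02349347248673439, 0.056964777410030365), 85.29132080078125)
  top ((0.47067126631736755, -0.1729736626148224), (0.02317805215716362, 0.02316143736243248), 85.16350555419922)
```

The target tap at pixel (238,160) is confirmed: its axis is at (0.4705, −0.1727), its yaw −4.8° and its height correct. I'll descend partway, settle and check.

Request:
play_rows:
  deltas:
    - [-0.003,-0.021,0,-0.4]
    - [0,0,-0.03,0]
    - [0,0,-0.03,0]
    - [0,0,-0.03,0]
    - [0,0,-0.02,0]
    - [0,0,0,0]
    - [0,0,0,0]

```text
time_s: 3.15
tool_pos: [0.4707, -0.1714, 0.1378]
orientation: [-1.563, 0.01, 1.489]
force: [-0.8, -0.2, 0.2]
grip_width: 0.0856
```

```bash
python3 - <<'E'
from h import *; import pickle
s=state();print(s["q"],s["tool_pos"],s["orientation"],s["time_s"],s["force"])
p,d=grab("wrist","w2"); pickle.dump(s,open("pics/w2.s","wb"))
W=wcloud(s,d); R=Ro.from_euler("xyz",s["orientation"]).as_matrix(); print("down axis",R[:,1])
k=W[(p.max(-1)<80)&(abs(W[...,0]-.47)<.03)&(abs(W[...,1]+.172)<.03)&(W[...,2]>.082)&(W[...,2]<.0915)]
print(len(k),k.mean(0),cv2.minAreaRect(k[:,:2].astype(np.float32)))
E
```

```text
[-0.34227051 -0.04051564 -0.13437271  1.48151813 -0.0120858  -0.26048381] [ 0.47070652 -0.17136616  0.13780008] [-1.56325889  0.0104986   1.48907686] 3.15 [-0.77056929 -0.20616534  0.24407404]
down axis [-0.00836916 -0.00984781 -0.99991649]
1171 [ 0.47254399 -0.17322041  0.08841438] ((0.47758543491363525, -0.17384356260299683), (0.023758286610245705, 0.03717948496341705), 84.68821716308594)
```

View pics/w2.png

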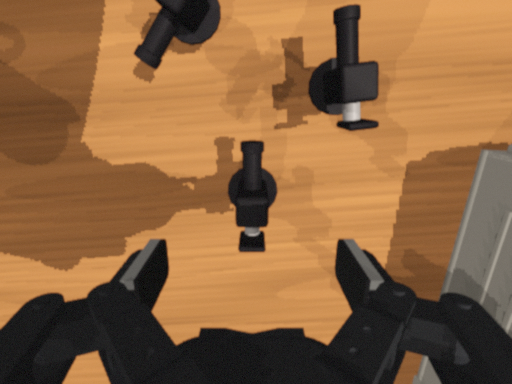

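The jaws straddle the target: the barrel is at (252,210), with clearance on both sides. The tool tilt is 0.7°, which I'll watch. Descending to grip height.

Request:
play_rows:
  deltas:
    - [0,-0.0015,-0.02,0]
    - [0,0,-0.02,0]
    - [0,0,-0.02,0]
    - [0,0,-0.015,0]
    - [0,0,-0.01,0]
    - [0,0,-0.005,0]
    - [0,0,0,0]

```text
time_s: 3.9
tool_pos: [0.4752, -0.1748, 0.0535]
orientation: [-1.575, 0.014, 1.486]
force: [-0.1, -1.1, 0.4]
grip_width: 0.0854
```

```bash
python3 - <<'E'
from h import *
s=state();print(s["q"],s["tool_pos"],s["orientation"],s["time_s"],s["force"])
E
```

```text
[-0.34559382 -0.01916067 -0.2767513   1.30518273 -0.01218744 -0.26137264] [ 0.47516431 -0.17477128  0.05350177] [-1.57539804  0.01384645  1.4864944 ] 3.9 [-0.13400725 -1.11866633  0.41336715]
```

Request:
play_rows:
  deltas:
    - [-0.0025,0.001,-0.006,0]
    - [-0.002,0.001,-0.004,0]
    - [0,0,0,0]

```text
time_s: 4.2
tool_pos: [0.4712, -0.1729, 0.0444]
orientation: [-1.578, 0.014, 1.486]
force: [0.4, -0.5, -0.1]
grip_width: 0.0855
```

```bash
python3 - <<'E'
from h import *
s=state();print(s["q"],s["tool_pos"],s["orientation"],s["time_s"],s["force"])
R=Ro.from_euler("xyz",s["orientation"]).as_matrix();print(R[:,1])
E
```

```text
[-0.344754   -0.02763329 -0.30293632  1.28522902 -0.01219724 -0.26046726] [ 0.47116987 -0.17288811  0.04439416] [-1.57757404  0.01442875  1.48639809] 4.2 [ 0.44559929 -0.53818723 -0.08098247]
[ 0.00553729 -0.0149479  -0.99987294]
```

Request:
play_rows:
  deltas:
    - [0,0,0,0]
    - [0,0,0,0]
    - [0,0,0,0]
    - [0,0,0,0]
    - [0,0,0,0]
    - [0,0,0,0]
    - [0,0,0,0]
    - [0,0,0,0]
  claw: 0.0
  squeeze: 70

```text
time_s: 5.0
tool_pos: [0.4717, -0.1731, 0.0454]
orientation: [-1.579, 0.015, 1.486]
force: [-0.0, 0.2, 0.7]
grip_width: 0.0235
```

```bash
python3 - <<'E'
from h import *; import pickle
s=state();print(s["q"],s["tool_pos"],s["orientation"],s["time_s"],s["force"],s["grip_width"])
p,d=grab("wrist","w3"); pickle.dump(s,open("pics/w3.s","wb"))
E
```

```text
[-0.34473387 -0.0284229  -0.3017944   1.28566981 -0.01222277 -0.26049444] [ 0.4716534  -0.17305872  0.04537549] [-1.57900771  0.01483738  1.48642414] 5.0 [-0.04220415  0.15182045  0.73611607] 0.0234638468916686
```

View pics/w3.png

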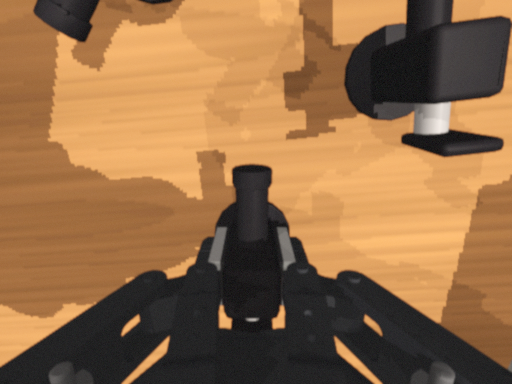

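The barrel is gripped between the pads, with an opening of 23.5 mm against 24 mm expected. Lifting.

Request:
play_rows:
  deltas:
    - [0,0,0.01,0]
    - [0,0,0.02,0]
    - [0,0,0.02,0]
    - [0,0,0.02,0]
    - [0,0,0.02,0]
    - [0,0,0.02,0]
    - [0,0,0.02,0]
    - [0,0,0.02,0]
    - [0,0,0.02,0]
    - [0,0,0.02,0]
    - [0,0,0.02,0]
    - [0,0,0.015,0]
    - [0,0,0.01,0]
    - [0,0,0,0]

```text
time_s: 6.45
tool_pos: [0.468, -0.1717, 0.2959]
orientation: [-1.578, 0.014, 1.486]
force: [0.4, 1.0, -1.3]
grip_width: 0.0233
```

```bash
python3 - <<'E'
from h import *
s=state();print(s["q"],s["tool_pos"],s["orientation"],s["time_s"],s["force"],s["grip_width"])
R=Ro.from_euler("xyz",s["orientation"]).as_matrix();print(R[:,1])
E
```

```text
[-0.34468586 -0.01314435  0.20014749  1.77345314 -0.01212035 -0.26049291] [ 0.46796069 -0.17167633  0.29590957] [-1.57795175  0.01445008  1.48648722] 6.45 [ 0.35122782  1.02221367 -1.29233042] 0.023328664079365753
[ 0.00591319 -0.01500043 -0.99987   ]
```

Request:
play_rows:
  deltas:
    - [0.002,0.01,0,0]
    - [0.004,0.02,0,-0.5]
    - [0.004,0.02,0,-0.5]
    - [0.004,0.02,0,-0.5]
    - [0.004,0.02,0,-0.5]
    - [0.004,0.02,0,-0.5]
    - [0.004,0.02,0,-0.4]
    - [0.004,0.02,0,0]
    - [0.004,0.02,0,0]
    - [0.004,0.02,0,0]
    - [0.004,0.02,0,0]
    - [0.004,0.02,0,0]
    - [0.002,0.015,0,0]
    - [0,0,0,0]
    - [0,0,0,0]

```text
time_s: 7.95
tool_pos: [0.5117, 0.092, 0.2815]
orientation: [-1.557, 0.015, 1.435]
force: [-0.3, 0.2, -2.6]
grip_width: 0.0233
```

```bash
python3 - <<'E'
from h import *; import pickle
s=state();print(s["q"],s["tool_pos"],s["orientation"],s["time_s"],s["force"],s["grip_width"])
R=Ro.from_euler("xyz",s["orientation"]).as_matrix();print(R[:,1])
p,d=grab("wrist","w4"); pickle.dump(s,open("pics/w4.s","wb"))
E
```

```text
[ 0.1834374   0.05810783  0.24389699  1.7744747  -0.01022396  0.31927486] [0.5117301  0.0919742  0.28148716] [-1.55701854  0.01532088  1.43515587] 7.95 [-0.26874937  0.1970289  -2.55035606] 0.023271766454578437
[-0.01572229 -0.01331509 -0.99978774]
```

View pics/w4.png

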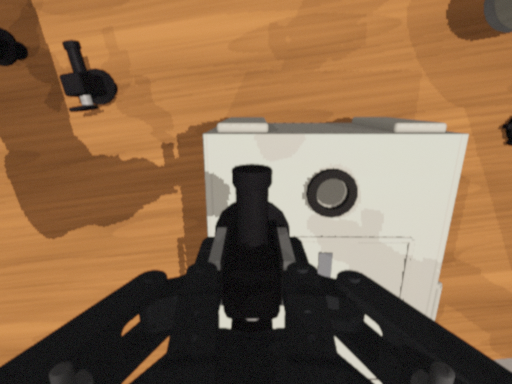

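The wrist picture shows the seal ring at (331,192), the container's bottom end near row 128, and the tap in the grip with its spout toward the bottom end. Measuring the hole and the container axis.

```bash
python3 - <<'E'
from h import *; import pickle
s=pickle.load(open("pics/w4.s","rb")); f=np.load("pics/w4.npz");p,d=f["p"],f["d"]
W=wcloud(s,d)
m=np.zeros(d.shape,np.uint8); m[160:225,298:365]=(p[160:225,298:365].max(-1)<70)
n,l,st,c=cv2.connectedComponentsWithStats(m); i=1+st[1:,4].argmax(); print(st[i])
cs,_=cv2.findContours((l==i).astype(np.uint8),cv2.RETR_CCOMP,cv2.CHAIN_APPROX_NONE)
for q in cs:
    if len(q)>20:
        e=cv2.fitEllipse(q); print("ell",e)
        for z in (.160,.169): print(z,wray(s,*e[0],z).round(4))
w=W[l==i]; print("ring z",np.median(w[:,2]))
(c0,r0)=cv2.minEnclosingCircle(w[:,:2].astype(np.float32)); print("circ depth",c0,2*r0)
# bottom edge of top face
mt=(abs(W[...,2]-.16)<.008)&(p.min(-1)>110)&(W[...,0]<.56); mt[:,:290]&=False
mt=mt.astype(np.uint8); mt[240:]=0
pts=[]
for u in range(300,450,3):
    v=np.nonzero(mt[:,u])[0]
    if len(v): pts.append(W[v[0],u])
pts=np.array(pts); L=cv2.fitLine(pts[:,:2].astype(np.float32),cv2.DIST_HUBER,0,.01,.01).ravel(); print("line",L,np.degrees(np.arctan2(L[1],L[0])), "z",np.median(pts[:,2]))
for e in [c0]: 
    nn=np.array([-L[1],L[0]]); print("dist",nn@(np.array(e)-L[2:]))
# tap spout direction: dark points held
k=(p.max(-1)<60)&(d>0); k[:, :225]=0;k[:,280:]=0;k[:165]=0;k[215:]=0
w=W[k]; w=w[(w[:,2]>.27)]; print(len(w),w.mean(0))
sp=[]
for v in range(170,200,2):
    q=np.nonzero((p[v].max(-1)<75)&(np.arange(512)>225)&(np.arange(512)<280)&(W[v,:,2]>.27))[0]
    if len(q)>8: sp.append(W[v,q].mean(0))
sp=np.array(sp);L=cv2.fitLine(sp[:,:2].astype(np.float32),cv2.DIST_HUBER,0,.01,.01).ravel();print("spout",np.degrees(np.arctan2(L[1],L[0])),sp[0],sp[-1])
E
```

```text
[ 307  170   50   46 1072]
ell ((331.29058837890625, 192.3917694091797), (45.37246322631836, 48.98501968383789), 78.28468322753906)
0.16 [0.5293 0.1638 0.16  ]
0.169 [0.5262 0.1618 0.169 ]
ell ((331.0188903808594, 192.63885498046875), (29.090967178344727, 34.43510437011719), 51.80778503417969)
0.16 [0.5295 0.1636 0.16  ]
0.169 [0.5264 0.1615 0.169 ]
ring z 0.16797146542477873
circ depth (0.49277162551879883, 0.13854654133319855) 0.13039295375347137
line [0.1325541  0.9911758  0.47747046 0.19917077] 82.38279 z 0.15715943601621338
dist -0.023202136726948597
1822 [0.47545938 0.09602939 0.30276858]
spout -8.242935 [0.46417758 0.09773116 0.30857433] [0.47693513 0.09583826 0.3064724 ]
```

Request:
play_rows:
  deltas:
    - [0.002,0.01,0,0]
    - [0.003,0.012,0,0]
    - [0.003,0.012,0,0]
    - [0.003,0.012,0,0]
    - [0.003,0.012,-0.005,0]
    - [0.002,0.008,-0.008,0]
    - [0,0.003,-0.01,0]
    - [0,0,-0.01,0]
    - [0,0,-0.005,0]
    - [0,0,0,0]

```text
time_s: 9.0
tool_pos: [0.5285, 0.1659, 0.2383]
orientation: [-1.555, 0.016, 1.433]
force: [0.1, 0.1, -1.4]
grip_width: 0.0231
```

```bash
python3 - <<'E'
from h import *; import pickle
s=state();print(s["q"],s["tool_pos"],s["orientation"],s["time_s"],s["force"],s["grip_width"])
R=Ro.from_euler("xyz",s["orientation"]).as_matrix();print(R[:,1])
p,d=grab("side","s5");p2,d2=grab("top","t5"); pickle.dump(s,open("pics/w5.s","wb"))
a=s["tool_pos"]; 
print("side tcp",proj("side",a),"stem",proj("side",a+.0454*R[:,1]),"hole",proj("side",[.527,.1617,.169]));print("top",proj("top",a))
u,v=map(int,proj("side",[.527,.1617,.2])); print(u,v)
cv2.imwrite("pics/s5c.png",cv2.resize(p[v-60:v+60,u-70:u+70,::-1],None,fx=5,fy=5,interpolation=cv2.INTER_CUBIC))
E
```

```text
[ 0.30831027  0.12158533  0.22702322  1.69761194 -0.00796284  0.44621837] [0.5284665  0.16591661 0.23830518] [-1.55494606  0.01640719  1.43310338] 9.0 [ 0.0747882   0.11082997 -1.3831277 ] 0.023148945830832882
[-0.01795123 -0.01407364 -0.99973981]
side tcp [186.07379405 163.29277049] stem [187.67183396 177.61081957] hole [189.31703469 184.50501885]
top [193.07160961 137.51293811]
188 174
```

View pics/s5c.png

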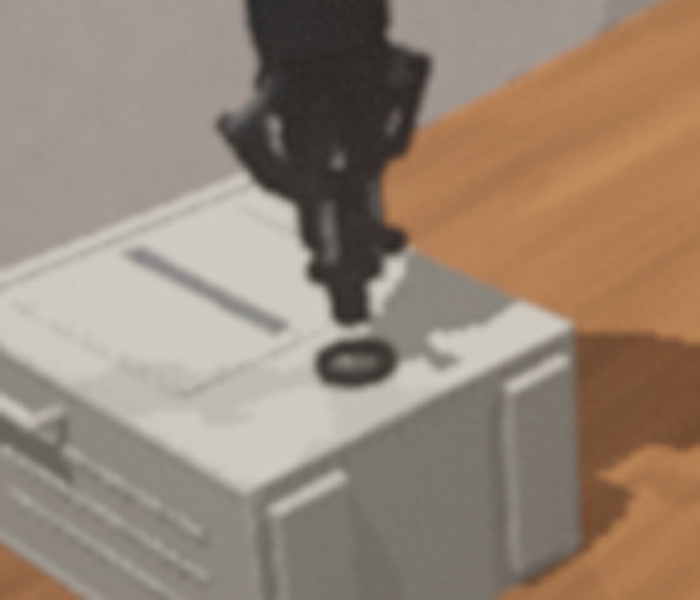

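View pics/t5.png

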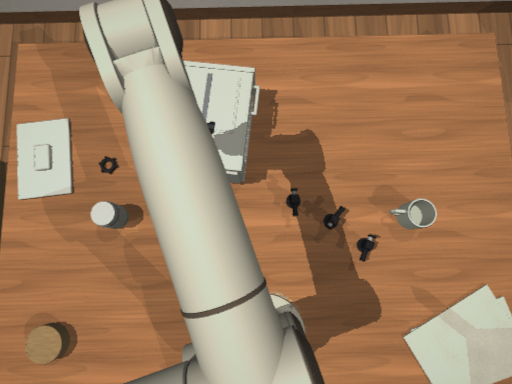

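The side crop shows the stem end at about (350,315) just above the seal ring centred at (355,360). The top view is blocked by the arm. Triangulating the ring and the stem.

```bash
python3 - <<'E'
from h import *; import pickle
s=pickle.load(open("pics/w5.s","rb")); p=np.load("pics/s5.npz")["p"]; p0=np.load("pics/side0.npz")["p"]
for nm,q in(("before",p0),("now",p)):
    m=np.zeros(q.shape[:2],np.uint8); m[179:196,178:202]=q[179:196,178:202].max(-1)<110
    cs,_=cv2.findContours(m,cv2.RETR_EXTERNAL,cv2.CHAIN_APPROX_NONE)
    c=max(cs,key=cv2.contourArea); e=cv2.fitEllipse(c); print(nm,e,ray("side",*e[0],.169),ray("side",*e[0],.1645))
print("stem edges")
g=p.max(-1).astype(int)
for v in range(166,184): 
    q=np.nonzero(g[v,178:200]<80)[0]+178
    print(v,q.min() if len(q) else None,q.max() if len(q) else None, g[v,180:198])
E
```

```text
before ((188.54861450195312, 186.12464904785156), (8.3429594039917, 15.298617362976074), 84.91908264160156) [0.52267758 0.16977845 0.169     ] [0.52810266 0.16420603 0.1645    ]
now ((188.83282470703125, 186.00070190429688), (8.403460502624512, 15.92556095123291), 81.86622619628906) [0.52248411 0.16879994 0.169     ] [0.5279079  0.16322097 0.1645    ]
stem edges
166 181 193 [ 95  65  71  79  81  69  59  57  56  58  58  55  56  68 110 162 188 193]
167 180 193 [ 69  55  59  62  64  59  57  57  56  56  59  59  55  67 118 173 203 205]
168 180 193 [ 66  52  56  54  56  59  57  56  62  60  56  57  56  79 130 181 204 204]
169 181 191 [ 85  58  57  56  57  59  58  60  61  61  59  68  93 122 157 187 202 193]
170 183 190 [134 106  84  64  58  58  61  60  60  59  64 103 149 178 190 199 194 171]
171 184 190 [185 171 141  97  63  58  58  60  55  54  73 124 178 202 205 201 185 154]
172 184 190 [204 199 177 125  72  56  59  56  57  56  70 123 178 203 201 187 166 142]
173 185 190 [208 206 192 152  87  54  57  58  58  57  62 110 170 199 192 165 144 137]
174 185 190 [207 207 201 172 103  56  56  57  55  58  64 108 167 192 176 149 136 137]
175 185 190 [207 208 203 180 111  56  57  56  58  56  62 106 163 187 171 144 137 139]
176 185 190 [208 207 205 183 119  59  56  57  57  55  56  91 144 169 162 143 138 139]
177 185 190 [206 206 206 188 137  75  55  55  56  56  65  91 127 144 144 139 139 139]
178 187 187 [206 206 206 195 170 122  89  77  83  99 113 122 132 138 139 138 138 139]
179 None None [205 203 202 198 193 175 150 137 140 159 170 162 145 138 140 140 140 139]
180 None None [198 195 200 201 203 196 185 178 172 173 175 160 141 136 137 137 140 140]
181 None None [198 200 203 202 193 177 163 156 150 141 134 118 113 113 120 130 135 139]
182 190 193 [204 201 193 176 153 123 104  96  92  82  76  74  74  79  90 106 123 135]
183 185 195 [200 182 157 122  92  71  60  57  61  59  59  57  58  59  65  76 102 126]
```

The ring agrees within 2 mm across the three views, at about (0.527, 0.162). The stem is at the pixel where the tool pose puts it. Correcting y by −4 mm, then entering the hole slowly.

Request:
play_rows:
  deltas:
    - [-0.0005,-0.002,0,0.2]
    - [0,-0.002,-0.003,0]
    - [0,0,-0.005,0]
    - [0,0,-0.005,0]
    - [0,0,-0.003,0]
    - [0,0,0,0]

```text
time_s: 9.7
tool_pos: [0.5286, 0.1607, 0.2234]
orientation: [-1.558, 0.015, 1.435]
force: [-0.9, 0.9, -1.0]
grip_width: 0.0232
```

```bash
cat > chk.py <<'E'
from h import *
s=state();print(s["tool_pos"].round(4),np.degrees(s["orientation"]).round(2),s["time_s"],"F",s["force"].round(2),"M",s["moment"].round(2),s["grip_width"])
R=Ro.from_euler("xyz",s["orientation"]).as_matrix();print("down",R[:,1].round(4),"stem end",(s["tool_pos"]+.0454*R[:,1]).round(4))
E
python3 chk.py
```

```text
[0.5286 0.1607 0.2234] [-89.28   0.85  82.23] 9.7 F [-0.85  0.87 -1.01] M [ 0.08  0.01 -0.01] 0.023150715316660398
down [-0.0144 -0.0131 -0.9998] stem end [0.5279 0.1601 0.178 ]
```

Request:
play_rows:
  deltas:
    - [-0.0006,0.0014,0,0]
    - [0,0,0,0]

```text
time_s: 9.9
tool_pos: [0.5279, 0.1623, 0.2233]
orientation: [-1.558, 0.015, 1.435]
force: [0.5, -0.6, -1.4]
grip_width: 0.0232
```

```bash
python3 chk.py; python3 - <<'E'
from h import *
p,d=grab("side","s6"); cv2.imwrite("pics/s6c.png",cv2.resize(p[140:210,150:230,::-1],None,fx=8,fy=8,interpolation=cv2.INTER_CUBIC))
E
```

```text
[0.5279 0.1623 0.2233] [-89.27   0.86  82.24] 9.9 F [ 0.54 -0.58 -1.37] M [ 0.02 -0.04 -0.01] 0.023228625866026236
down [-0.0146 -0.0131 -0.9998] stem end [0.5272 0.1617 0.1779]
```

View pics/s6c.png

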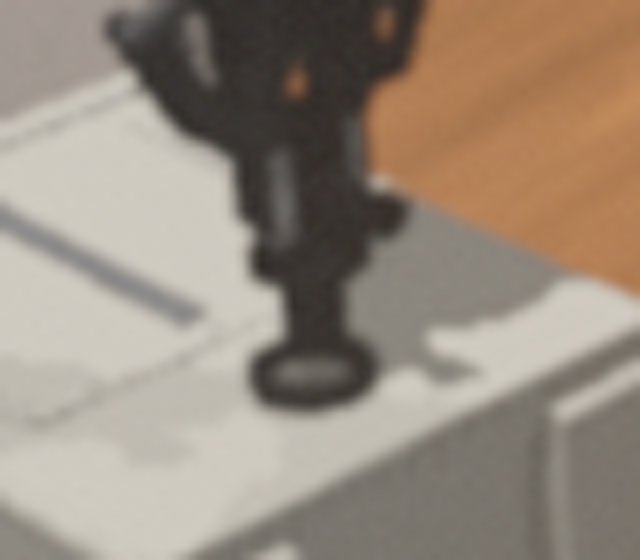

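The stem is centred over the ring to within about half a pixel (stem at 316, ring at 313 in the crop). Lowering into the hole in small steps.

Request:
play_rows:
  deltas:
    - [0.0003,0.0005,-0.004,0]
    - [0,0,-0.004,0]
    - [0,0,-0.004,0]
    - [0,0,-0.003,0]
    - [0,0,0,0]

```text
time_s: 10.45
tool_pos: [0.5283, 0.1629, 0.2069]
orientation: [-1.558, 0.015, 1.436]
force: [0.2, -0.2, -2.4]
grip_width: 0.0233
```

```bash
python3 chk.py
```

```text
[0.5283 0.1629 0.2069] [-89.28   0.86  82.25] 10.45 F [ 0.19 -0.15 -2.38] M [ 0.03 -0.02 -0.04] 0.023250105455391183
down [-0.0146 -0.0132 -0.9998] stem end [0.5276 0.1623 0.1616]
```

Request:
play_rows:
  deltas:
    - [0,-0.0003,-0.003,0]
    - [0,0,-0.003,0]
    - [0,0,-0.003,0]
    - [0,0,-0.002,0]
    - [0,0,0,0]

```text
time_s: 10.95
tool_pos: [0.5282, 0.1625, 0.1949]
orientation: [-1.558, 0.015, 1.435]
force: [0.4, -0.1, -0.6]
grip_width: 0.023
```

```bash
python3 chk.py
```

```text
[0.5282 0.1625 0.1949] [-89.27   0.86  82.25] 10.95 F [ 0.37 -0.13 -0.61] M [ 0.03  0.01 -0.02] 0.02298900389087564
down [-0.0147 -0.0132 -0.9998] stem end [0.5276 0.1619 0.1495]
```

The stem is 10 mm into the hole with no side load. Now down to the seal.

Request:
play_rows:
  deltas:
    - [0,0,-0.003,0]
    - [0,0,-0.003,0]
    - [0,0,-0.002,0]
    - [0,0,0,0]

```text
time_s: 11.35
tool_pos: [0.5283, 0.1625, 0.1863]
orientation: [-1.558, 0.015, 1.435]
force: [-0.4, 0.1, -1.3]
grip_width: 0.023
```

```bash
python3 chk.py
```

```text
[0.5283 0.1625 0.1863] [-89.28   0.86  82.25] 11.35 F [-0.36  0.09 -1.3 ] M [ 0.01 -0.04  0.01] 0.022964212997916473
down [-0.0144 -0.0131 -0.9998] stem end [0.5276 0.1619 0.1409]
```

Request:
play_rows:
  deltas:
    - [0,0,-0.001,0]
    - [0,0,-0.001,0]
    - [0,0,-0.001,0]
    - [0,0,0,0]

```text
time_s: 11.75
tool_pos: [0.5283, 0.1626, 0.1839]
orientation: [-1.559, 0.015, 1.435]
force: [-1.3, 0.0, 1.4]
grip_width: 0.0236
```

```bash
python3 chk.py; python3 - <<'E'
from h import *
p,d=grab("side","s7"); cv2.imwrite("pics/s7c.png",cv2.resize(p[140:210,150:230,::-1],None,fx=8,fy=8,interpolation=cv2.INTER_CUBIC))
E
```

```text
[0.5283 0.1626 0.1839] [-89.33   0.83  82.24] 11.75 F [-1.26  0.05  1.38] M [-0.04  0.21 -0.  ] 0.02361948042967301
down [-0.0135 -0.0128 -0.9998] stem end [0.5277 0.162  0.1385]
```

View pics/s7c.png

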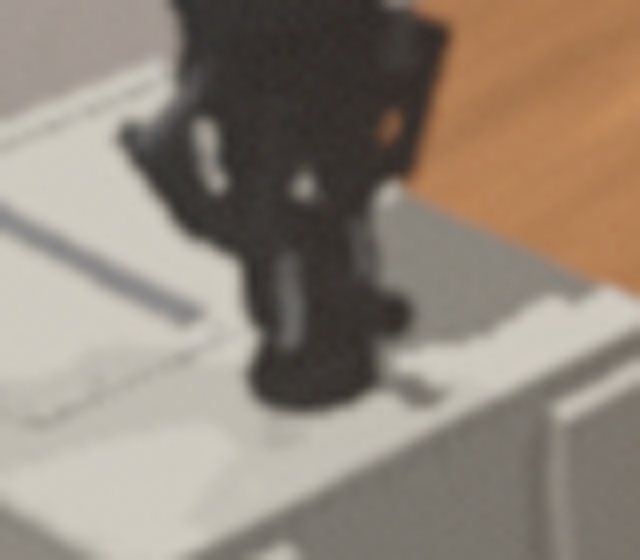

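The flange now sits on the seal, and contact came at the predicted height. Pressing gradually.

Request:
play_rows:
  deltas:
    - [0,0,-0.0008,0]
    - [0,0,-0.0008,0]
    - [0,0,0,0]

```text
time_s: 12.1
tool_pos: [0.5283, 0.1625, 0.1833]
orientation: [-1.56, 0.014, 1.435]
force: [-2.8, -0.6, 3.6]
grip_width: 0.0234
```

```bash
python3 chk.py
```

```text
[0.5283 0.1625 0.1833] [-89.39   0.81  82.24] 12.1 F [-2.84 -0.56  3.59] M [-0.11  0.34  0.05] 0.023416960795769045
down [-0.0125 -0.0125 -0.9998] stem end [0.5277 0.162  0.1379]
```

A side force of −2.8 N in x suggests the stem is touching the +x side of the hole, so I'll ease x back slightly while pressing.

Request:
play_rows:
  deltas:
    - [-0.0008,0,0,0]
    - [-0.0004,0,-0.0005,0]
    - [0,0,0,0]

```text
time_s: 12.4
tool_pos: [0.5281, 0.1626, 0.1834]
orientation: [-1.563, 0.013, 1.435]
force: [-0.8, -0.8, 2.4]
grip_width: 0.0232
```

```bash
python3 chk.py
```

```text
[0.5281 0.1626 0.1834] [-89.55   0.77  82.23] 12.4 F [-0.76 -0.76  2.41] M [-0.08  0.06  0.05] 0.02316378717237366
down [-0.0096 -0.0122 -0.9999] stem end [0.5277 0.162  0.138 ]
```

Request:
play_rows:
  deltas:
    - [-0.0005,0,-0.001,0]
    - [-0.0003,0,-0.001,0]
    - [0,0,-0.001,0]
    - [0,0,0,0]

```text
time_s: 12.8
tool_pos: [0.528, 0.1626, 0.1821]
orientation: [-1.566, 0.012, 1.435]
force: [-0.7, -0.3, 7.7]
grip_width: 0.0235
```

```bash
python3 chk.py
```

```text
[0.528  0.1626 0.1821] [-89.74   0.71  82.21] 12.8 F [-0.7  -0.28  7.68] M [-0.16  0.13 -0.06] 0.02351761264917646
down [-0.0061 -0.0116 -0.9999] stem end [0.5278 0.1621 0.1367]
```

Request:
play_rows:
  deltas:
    - [-0.0002,0,-0.001,0]
    - [0,0,-0.0008,0]
    - [0,0,0,0]

```text
time_s: 13.1
tool_pos: [0.528, 0.1626, 0.1821]
orientation: [-1.569, 0.011, 1.435]
force: [-0.9, -1.5, 6.3]
grip_width: 0.0231
```

```bash
python3 chk.py
```

```text
[0.528  0.1626 0.1821] [-89.88   0.65  82.21] 13.1 F [-0.95 -1.51  6.33] M [-0.14  0.07 -0.03] 0.023144222691382582
down [-0.0036 -0.011  -0.9999] stem end [0.5278 0.1621 0.1367]
```

A zero row relaxes the push, so I'll end on pressing rows instead.

Request:
play_rows:
  deltas:
    - [0,0,-0.0015,0]
    - [0,0,-0.0015,0]
    - [0,0,-0.0015,0]

```text
time_s: 13.4
tool_pos: [0.528, 0.1626, 0.1804]
orientation: [-1.572, 0.01, 1.435]
force: [-3.8, -1.5, 11.6]
grip_width: 0.0233
```

```bash
python3 chk.py; python3 - <<'E'
from h import *
for i in range(4): snapshot("side"); s=state(); print(s["time_s"],s["force"].round(2),s["tool_pos"].round(4))
E
```

```text
[0.528  0.1626 0.1804] [-90.05   0.57  82.21] 13.4 F [-3.85 -1.47 11.62] M [-0.27  0.39 -0.01] 0.023279480527557805
down [-5.000e-04 -1.000e-02 -9.999e-01] stem end [0.528  0.1621 0.135 ]
13.45 [-2.19 -1.19 10.92] [0.528  0.1626 0.1804]
13.5 [-2.43 -1.03 11.56] [0.528  0.1626 0.1805]
13.55 [-2.43 -2.15 11.45] [0.528  0.1626 0.1805]
13.6 [-3.49 -1.22 12.37] [0.528  0.1626 0.1805]
```

Push is steady at about 11.5 N. The side load is about −2.5 N, so I'll trim it while keeping the same push.

Request:
play_rows:
  deltas:
    - [-0.0005,-0.0002,-0.001,0]

```text
time_s: 13.7
tool_pos: [0.5279, 0.1626, 0.1808]
orientation: [-1.574, 0.009, 1.435]
force: [-0.3, 0.7, 10.6]
grip_width: 0.0232
```

```bash
python3 chk.py; python3 - <<'E'
from h import *
F=[]
for i in range(6):
    snapshot("side"); s=state(); F.append(s["force"])
print(np.mean(F,0),np.array(F)[:,2],s["tool_pos"])
p,d=grab("side","s8"); cv2.imwrite("pics/s8c.png",cv2.resize(p[140:210,150:230,::-1],None,fx=8,fy=8,interpolation=cv2.INTER_CUBIC))
p,d=grab("wrist","w8"); 
E
python3 chk.py
```

```text
[0.5279 0.1626 0.1808] [-90.17   0.51  82.21] 13.7 F [-0.31  0.7  10.63] M [ 0.05 -0.32  0.01] 0.023217027360069507
down [ 0.0017 -0.0092 -1.    ] stem end [0.5279 0.1621 0.1354]
[-0.33453479 -0.80239107 10.51077448] [ 9.73157286 10.29520582 10.34996403 10.45406202 10.7582039  11.47563824] [0.52789641 0.16253317 0.18081885]
[0.5279 0.1625 0.1808] [-90.18   0.51  82.21] 14.1 F [-0.04 -1.41  8.99] M [-0.02 -0.13  0.02] 0.02324809483189577
down [ 0.0018 -0.0092 -1.    ] stem end [0.528  0.1621 0.1354]
```

View pics/s8c.png

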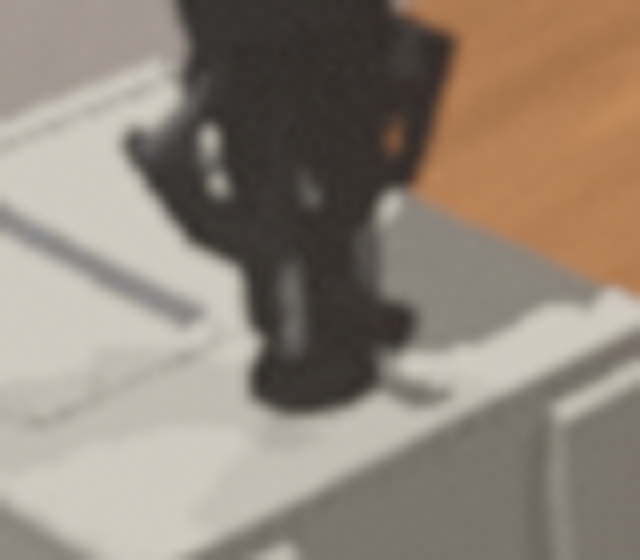

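View pics/w8.png

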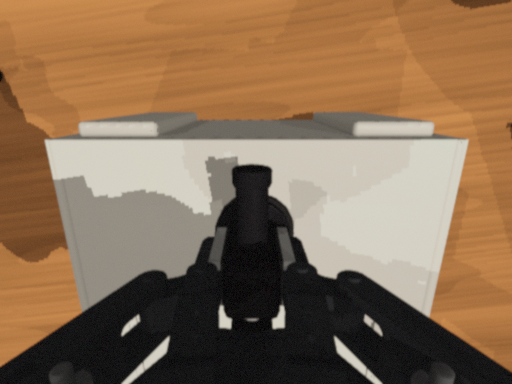

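```bash
python3 -c "
from h import *
print(finish_job()); s=state(); print(s['force'],s['tool_pos'],s['time_s'])"
```

```text
the job is handed in; nothing more can be done
None
the job is handed in; nothing more can be done
```

The tap is in the hole and pressed down on the seal, still gripped, and the job was handed in at about 14.1 s of the 48 s allowed. I picked the look-alike farthest from the base (0.50 m; the others were under 0.40 m).

Last checks before handing in:

- **Direction:** the spout points at the container's bottom end. By the tool pose the tap's yaw is −7.8°, against −7.65° measured for the container.
- **Push:** the wrist force averaged 10.5 N over six readings, between 9.7 and 11.5 N. A single reading after that was 9.0 N. Adding the tap's weight of about 1.6 N gives roughly 12 N on the seal.
- **Seating:** the flange sits about 5.4 mm above the hole, where 5.6 mm is expected at 12 N. The tool's tilt is about 0.5°, and the side load averages under 1 N.
- **Pictures:** the last side and wrist views show the flange seated on the seal and the tap still between the pads. The nut, tin and mug were never approached.

Three measurements were less clean:

- **Hole position:** the three views differed by up to about 2 mm, and the side view's height reading was ambiguous.
- **Side force:** it reached about 3.8 N for a moment during pressing, so I eased x back to remove it.
- **Tool tilt:** it was about 1.1° before pressing and came down as the tap seated.

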